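Snap the stone case shut

TASK

Two hinged wooden boxes stand half open on the jeweller's bench: a wide, flat stone case and a small, taller ring box. Press the lid of the wide stone case down until its catch snaps and it stays fully shut, and leave the ring box's lid open as it is.

Things in the scene. Friction and masses are not known exactly. Their poses are not given: they have to be found in the camera images.
- stone_case: Wide, flat stone case: dark wooden box fixed to the bench, 120 mm along its x, 160 mm along its y, 35 mm high, rows of dark polished stones on a white bed inside. Origin: centre of its underside; z up. The lid's hinge line runs along its y at x = +60 mm, z = 35.5 mm: the side away from the robot at yaw 0, and the yaw is within 30 degrees of that.
- stone_lid (a joint): Hinge angle of the stone case's lid, rad: 0 = fully shut, grows as it opens. Starts at 0.5 to 0.95; a stiff hinge holds it wherever it is left (1 to 4 N moves it). At about 0.07 its tongue meets a sprung catch on the case's front wall, which resists with about 8 N at the front edge and pushes back; below about 0.02 the catch snaps over and pulls and holds the lid at 0.
- stone_lid_edge (a point): Middle of the outer (upper) front edge of the stone case's lid, at any opening. The lid is a flat dark wooden board, 120 mm from hinge line to this edge, 160 mm wide, 10 mm thick; its underside is level with the hinge line when shut, so its shut top is 45.5 mm above the bench. A brass tongue 24 mm wide hangs below this edge and stands out 7 mm past it.
- ring_lid_edge (a point): Middle of the outer front edge of the lid of the small ring box, a bystander that must be left as it is: dark wooden box fixed to the bench, 70 x 70 mm, 45 mm high, one ring on a white bed inside. Its lid, 70 x 70 x 14 mm, hinged on the side away from the robot, stands half open, swings easily and reaches at most 130 mm above the bench.
Mind the look-alikes: they are no part of the job. Of the things shaped like the stone_case, the wooden one is meant.

How it is judged:
At the end, for the whole second after the job is handed in: The stone case's lid is snapped shut and stays so (hinge angle under 0.02 rad, front edge within about 2.5 mm of fully home), and the front edge of the ring box's lid is within 15 mm of where it began (value of joint stone_lid below 0.02 rad and distance of ring_lid_edge from where it was at the start of the episode below 0.015 m); the robot touches nothing.
It fails at once if the ring box's lid is moved by more than 15 mm (distance of ring_lid_edge from where it was at the start of the episode above 0.015 m).
It also fails if it takes over 32 s, if anything falls off the work surface, if the arm or the gripper's body presses on something with over 40 N, if the wrist force passes 120 N, or if a joint passes its speed limit or range.

ROBOT

A 6-joint arm with a two-finger parallel gripper is mounted at the origin on the work surface. World frame = base frame: x ahead of the robot, y to its left, z up, the work surface at z = 0. Lengths are in m, angles in rad, forces in N, time in s.
With the tool pointing down it reaches from about 0.25 to 0.725 m from the base axis. Payload 4 kg.
Tool frame: the origin (TCP) lies at the very end of the fingers, on their centre line; the grasp point (between the pads) lies 19 mm behind it; y points along the fingers, z is the direction in which the jaws open and shut, and the axes are right-handed (so a half turn about y gives the same grasp; the last joint's range is limited). The gripper opens to 85 mm and grips with 20 to 120 N. Pads are 22 mm wide; open, the fingers measure 114 mm over their backs; the gripper's body (76 mm by 85 mm) begins 54 mm behind the grasp point. The pads swing forward as they close: fully open they stand 13 mm farther back than shut.
Start: joints at [1.159, 0.241, 0.005, 1.335, 0, 1.571], TCP at [0.2, 0.458, 0.231] pointing down, gripper open.
Joint ranges: [-2.72, 2.72], [-1.05, 1.87], [-1.09, 1.28], [-1.99, 2.15], [-1.42, 1.44], [-3.14, 3.14]. Speed limits (rad/s): [2.79, 2.79, 3.14, 3.14, 3.14, 3.14].

INTERFACE

Orientations are given as a unit quaternion [x, y, z, w].
In Python, from workcell import bot gives the robot as it stands. The module is installed in compiled form; this text tells all that it offers.
- The arm moves only by the tool move_arm, never from a script. Its argument "increments" is a list of rows, each an object with "grip": the closure, from 0 (fully open) to 1 (shut); "linear": the shift along the tool's x, y, z scaled (see below), a list of three; "twist": the turn about the tool's y scaled (see below). A call has exactly 5 rows; each row shifts and turns the pose as measured when the row begins, along the tool's axes as they then stand; what a row does not reach is not made up. The controller multiplies each number of a shift by 0.2 m and each number of a turn by 2 rad. A row lasts 1/10 s, in which the tool goes at most 50 mm and 8.59 degrees, less where a joint would pass 70% of its speed; a pose out of reach is approached as far as the arm can. A call with a number of a shift or a turn outside -1 to 1 is refused whole. A call with a gripper value outside its range is refused whole. The fingers move at their own pace and stop on an object; the grip force is fixed at half the most. Time passes only in rows, so rows that do not move let the fingers close, or fill a call up. It gives the time, the measured TCP pose, the force and the opening at its end, in the units of the state.
- bot.get_obs(): the state, without advancing time (a new reading comes with each control period).
- bot.camera(name): name is "side" or "top" or "wrist"; returns (picture, depth): 480x640x3 uint8, blue, green, red; 480x640 float32, m along the optical axis (not along the pixel's ray), 0 where there is no reading.
- bot.camera_params(name): a dict with "camera_matrix" (3x3 intrinsics, pixels), "dist" ([k1, k2, p1, p2, k3] as OpenCV has them; the pictures are not rectified), "rvec" (rotation vector, rad) and "tvec" (3), from world to camera coordinates, as OpenCV has them; the wrist camera has in their place "T_tool_cam" (4x4, takes a point from camera to tool coordinates, whose origin is the TCP and whose axes are the tool frame's). Camera axes: x right, y down, z forward; pixel columns grow to the right and rows downward; lengths in m; the calibration is good to about 2 mm. A picture is of the moment at which its call begins: read the wrist's pose just before it. camera_params takes no time and is no camera call.
- bot.job_done(): hands the job in, once; it reports no verdict.
The state is a dict: "clock": time; "joint_pos": joint angles; "joint_vel": joint speeds; "tau": joint torques, N m; "eef_pos": TCP position; "tool_rot": TCP orientation; "ft_force": force on the tool from outside, world axes, zero at the start; "ft_torque": the same for the moment, N m; "grip_width": finger opening in m.
Only numpy, scipy, OpenCV 4.12 (cv2) and the standard library are available. Lean on these libraries where they do the work, as an engineer would, in place of code of your own. Each camera call takes 0.05 s, during which the arm holds its last target. There are 200 camera calls.

## Working session

There is one attempt and no reset: what is moved stays moved. The work goes in short steps, Python scripts to look and compute and a tool call to move; the robot and the scene stay as the last step left them, time stands still between calls to the robot, and variables do not carry over. Pictures are saved under pics/ and viewed, about 8 in all and at most 12, crops included, and the job is handed in when it is done.

Besides the shell and the picture viewer there is one more tool, called after "Call:" as name(argument=value, ...) on one line, values as JSON. move_arm: Moves the arm, as the interface text tells. Its arguments: {"type":"object","properties":{"increments":{"type":"array"}},"required":["increments"]}

```bash
mkdir -p pics
cat > h.py <<'E'
import numpy as np, cv2
from workcell import bot
from scipy.spatial.transform import Rotation as R
def grab(n,name):
    o=bot.get_obs(); im,d=bot.camera(n); cv2.imwrite(f'pics/{name}.png',im); np.savez(f'pics/{name}.npz',im=im,d=d,p=o['eef_pos'],q=o['tool_rot']); return im,d,o
def world(n,uv,z):
    # pixels + depths -> world (fixed cameras)
    P=bot.camera_params(n); uv=np.array(uv,float).reshape(-1,1,2)
    xy=cv2.undistortPoints(uv,np.array(P['camera_matrix']),np.array(P['dist'])).reshape(-1,2)
    c=np.c_[xy,np.ones(len(xy))]*np.array(z).reshape(-1,1)
    Rm=cv2.Rodrigues(np.array(P['rvec'],float))[0]
    return (c-np.array(P['tvec']).reshape(1,3))@Rm
E
python3 - <<'E'
from h import *
for n in('top','side'):
    grab(n,n)
o=bot.get_obs(); print(o['clock'],o['eef_pos'],R.from_quat(o['tool_rot']).as_matrix().round(3).tolist(),o['ft_force'])
E
```

```text
0.1 [0.19989026 0.45771357 0.23052682] [[0.916, -0.001, 0.4], [-0.4, -0.002, 0.916], [-0.0, -1.0, -0.002]] [-0.15912531 -0.45881523 -0.25294893]
```

View pics/top.png

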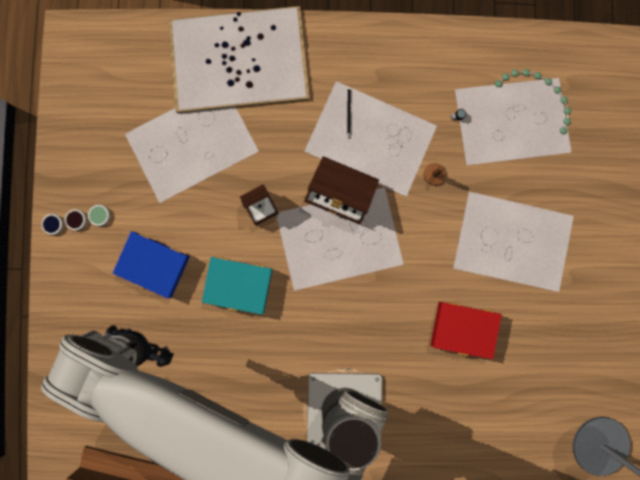

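View pics/side.png

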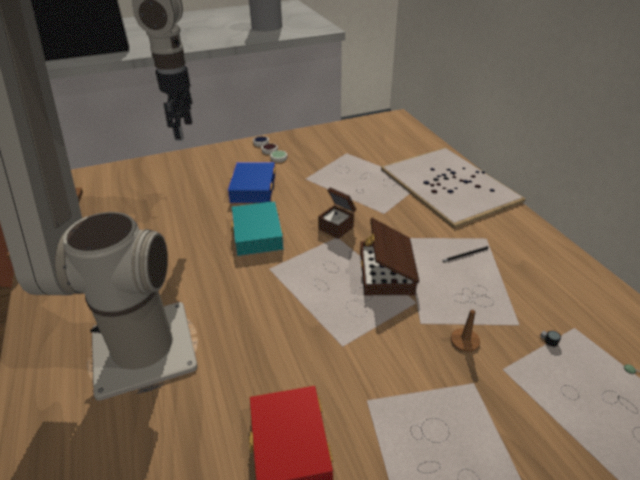

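The wooden boxes in the top view are the stone case at about (342,190), which is wide, brown and has stones inside, and the ring box at about (260,205), which is small. The blue (150,265), teal (237,285) and red (466,330) boxes are painted look-alikes. The brown wide one with stones fits the description. Next I'll confirm it in an enlarged crop and measure it from depth.

Run:
```python
from h import *
a=np.load('pics/top.npz'); im,d=a['im'],a['d']
cv2.imwrite('pics/crop.png',cv2.resize(im[145:235,230:390],None,fx=5,fy=5,interpolation=cv2.INTER_CUBIC))
hsv=cv2.cvtColor(im,cv2.COLOR_BGR2HSV)
v,u=np.mgrid[0:480,0:640]
for n,(x0,x1,y0,y1) in dict(stone=(295,390,150,230),ring=(238,280,180,228)).items():
    m=(u>=x0)&(u<x1)&(v>=y0)&(v<y1)&(d>0)
    uv=np.c_[u[m],v[m]]; W=world('top',uv,d[m]); h=W[:,2]>0.02
    print(n,W[h].min(0).round(3),W[h].max(0).round(3))
    t=W[h]; br=(hsv[m][h][:,2]<110)&(t[:,2]>0.048); L=t[br]
    c=L.mean(0); nrm=np.linalg.svd(L-c)[2][2]; nrm*=np.sign(nrm[2])
    for _ in range(5):
        r=(L-c)@nrm; L2=L[abs(r)<0.004]; c=L2.mean(0); nrm=np.linalg.svd(L2-c)[2][2]; nrm*=np.sign(nrm[2])
    print(' plane c',c.round(4),'n',nrm.round(3),'angle',np.arccos(nrm[2]).round(3),'yaw',np.arctan2(-nrm[1],-nrm[0]).round(3),len(L),len(L2))
    # in-plane axes
    y=np.cross([0,0,1],-nrm); y/=np.linalg.norm(y); s=np.cross(y,nrm); 
    for ax,nm in((y,'hinge axis'),(s,'slope')):
        q=np.percentile((L2-c)@ax,[0.5,99.5]); print(' ',nm,ax.round(3),q.round(4))
    top=t[np.argsort(-t[:,2])[:5]]; print(' top',top.round(3).tolist())
```

```text
stone [ 0.49  -0.074  0.02 ] [0.663 0.114 0.116]
 plane c [0.5822 0.0172 0.0803] n [ 0.505 -0.204  0.839] angle 0.575 yaw 2.758 2170 1901
  hinge axis [-0.374 -0.927  0.   ] [-0.0785  0.0774]
  slope [-0.778  0.314  0.544] [-0.0599  0.055 ]
 top [[0.537, 0.035, 0.116], [0.516, -0.034, 0.115], [0.516, -0.027, 0.115], [0.537, 0.03, 0.114], [0.535, 0.03, 0.114]]
ring [0.481 0.183 0.021] [0.583 0.28  0.118]
 plane c [0.5522 0.2404 0.09  ] n [0.737 0.439 0.514] angle 1.031 yaw -2.605 408 278
  hinge axis [ 0.511 -0.859  0.   ] [-0.0365  0.0323]
  slope [-0.442 -0.263  0.858] [-0.042   0.0308]
 top [[0.535, 0.243, 0.118], [0.535, 0.246, 0.118], [0.533, 0.243, 0.117], [0.548, 0.219, 0.117], [0.523, 0.263, 0.117]]
```

View pics/crop.png

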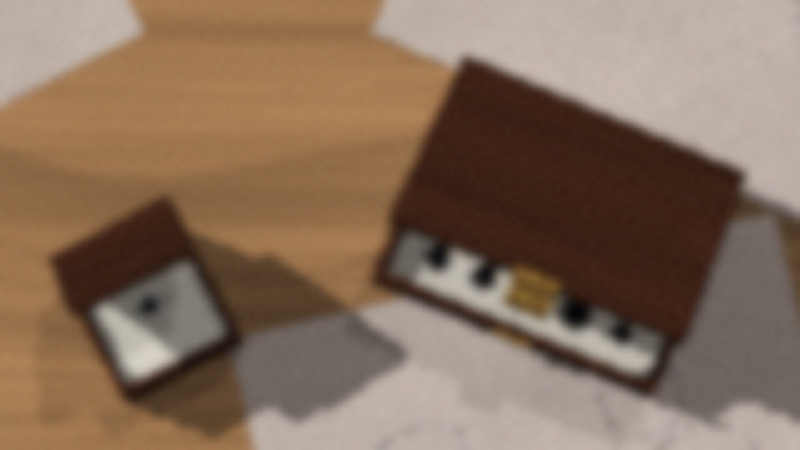

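The crop confirms it. The wide brown case with rows of stones and brass is at full-image (342,190), and the ring box is at (260,205).

- **Geometry:** the lid is at about 0.58 rad, case yaw is about -22°, and the hinge centre is about (0.624, 0.000). The lid measures 156 x 115 mm, against 160 x 120 given. The jaw axis already lies along the hinge.
- **Approach:** I'll close the fingers and move at height to (0.5535, 0.029), about 76 mm in front of the hinge.

Call:
move_arm(increments=[{"grip": 1,"linear": [0.215,0,-0.109],"twist": 0},{"grip": 1,"linear": [0.215,0,-0.109],"twist": 0},{"grip": 1,"linear": [0.215,0,-0.109],"twist": 0},{"grip": 1,"linear": [0.215,0,-0.109],"twist": 0},{"grip": 1,"linear": [0.215,0,-0.109],"twist": 0}])

```text
clock: 0.6
eef_pos: [0.3543, 0.271, 0.2277]
tool_rot: [0.695, -0.14, 0.138, -0.692]
ft_force: [0.5, 0.4, 0.2]
grip_width: 0.0122
```

Call:
move_arm(increments=[{"grip": 1,"linear": [0.215,0,-0.109],"twist": 0},{"grip": 1,"linear": [0.215,0,-0.109],"twist": 0},{"grip": 1,"linear": [0.215,0,-0.109],"twist": 0},{"grip": 1,"linear": [0.215,0,-0.109],"twist": 0},{"grip": 1,"linear": [0.215,0,-0.109],"twist": 0}])

```text
clock: 1.1
eef_pos: [0.514, 0.0785, 0.2261]
tool_rot: [0.695, -0.141, 0.137, -0.692]
ft_force: [0.2, 1.0, -0.1]
grip_width: -0.0002
```

Call:
move_arm(increments=[{"grip": 1,"linear": [0.14,0,-0.074],"twist": 0},{"grip": 1,"linear": [0.14,0,-0.074],"twist": 0},{"grip": 1,"linear": [0,0.15,0],"twist": 0},{"grip": 1,"linear": [0,0.15,0],"twist": 0},{"grip": 1,"linear": [0,0,0],"twist": 0}])

```text
clock: 1.6
eef_pos: [0.5588, 0.0192, 0.1618]
tool_rot: [0.694, -0.145, 0.141, -0.69]
ft_force: [-0.2, -0.4, -2.0]
grip_width: -0.0002
```

Run:
```python
from h import *
im,d,o=grab('side','side2')
print(o['eef_pos'],o['ft_force'])
cv2.imwrite('pics/side2c.png',cv2.resize(im[150:310,290:450],None,fx=3.5,fy=3.5,interpolation=cv2.INTER_CUBIC))
```

```text
[0.5588438  0.01915005 0.16175857] [-0.16464191 -0.38680055 -2.03754267]
```

View pics/side2c.png

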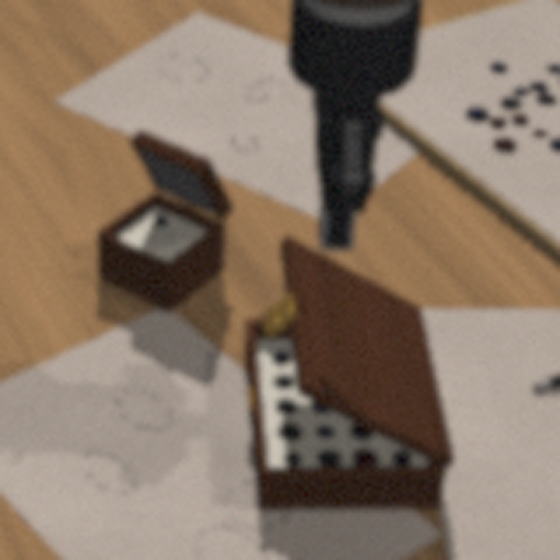

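The fingertips hang above the lid's upper part (crop (337,240)), clear of the ring box (crop (165,220)). I'll move about 9 mm outward and press down.

Call:
move_arm(increments=[{"grip": 1,"linear": [-0.045,0.1,0],"twist": 0},{"grip": 1,"linear": [0,0.1,0],"twist": 0},{"grip": 1,"linear": [0,0.05,0],"twist": 0},{"grip": 1,"linear": [0,0.05,0],"twist": 0},{"grip": 1,"linear": [0,0.05,0],"twist": 0}])

```text
clock: 2.15
eef_pos: [0.5567, 0.0245, 0.1005]
tool_rot: [0.693, -0.139, 0.146, -0.692]
ft_force: [0.6, -0.8, 0.6]
grip_width: -0.0001
```

Call:
move_arm(increments=[{"grip": 1,"linear": [0,0.05,0],"twist": 0},{"grip": 1,"linear": [-0.015,0.05,0],"twist": 0},{"grip": 1,"linear": [-0.015,0.05,0],"twist": 0},{"grip": 1,"linear": [-0.015,0.05,0],"twist": 0},{"grip": 1,"linear": [-0.015,0.05,0],"twist": 0}])

```text
clock: 2.65
eef_pos: [0.5479, 0.0294, 0.0488]
tool_rot: [0.693, -0.137, 0.148, -0.692]
ft_force: [1.1, -2.8, 3.7]
grip_width: -0.0001
```

Call:
move_arm(increments=[{"grip": 1,"linear": [0,0.02,0],"twist": 0},{"grip": 1,"linear": [0,0.02,0],"twist": 0},{"grip": 1,"linear": [0,0.02,0],"twist": 0},{"grip": 1,"linear": [0,0.02,0],"twist": 0},{"grip": 1,"linear": [0,0.02,0],"twist": 0}])

```text
clock: 3.15
eef_pos: [0.5469, 0.0296, 0.045]
tool_rot: [-0.692, 0.135, -0.15, 0.693]
ft_force: [-10.6, -1.1, 28.9]
grip_width: -0.0001
```

It resists with 29 N at z = 45 mm, which is the shut height. I'll lift off and check.

Call:
move_arm(increments=[{"grip": 1,"linear": [0,-0.1,0],"twist": 0},{"grip": 1,"linear": [0,-0.2,0],"twist": 0},{"grip": 1,"linear": [0,-0.25,0],"twist": 0},{"grip": 1,"linear": [0,-0.2,0],"twist": 0},{"grip": 1,"linear": [0,0,0],"twist": 0}])

```text
clock: 3.65
eef_pos: [0.5415, 0.0304, 0.1992]
tool_rot: [-0.692, 0.136, -0.148, 0.693]
ft_force: [1.1, -0.3, 0.4]
grip_width: -0.0003
```

Run:
```python
from h import *
im,d,o=grab('side','side3'); t,dt,_=grab('top','top3')
print(o['eef_pos'],o['ft_force'])
cv2.imwrite('pics/fin.png',np.hstack([cv2.resize(im[150:310,290:450],(400,400)),cv2.resize(t[130:250,230:390],(533,400))])[:, :800])
# lid top heights in the side view, by distance from hinge
v,u=np.mgrid[0:480,0:640]; m=(u>350)&(u<425)&(v>210)&(v<300)&(d>0)
W=world('side',np.c_[u[m],v[m]],d[m]); X=np.array([.927,-.374]); Y=np.array([.374,.927])
q=W[:,:2]-[.624,.0005]; r=-q@X; y=q@Y
for a in np.arange(0,.13,.015):
    k=(r>a)&(r<a+.015)&(abs(y)<.07)&(W[:,2]>.03)&(W[:,2]<.09); print(round(a+.0075,3),k.sum(),np.median(W[k,2]).round(4) if k.any() else None)
# ring top-edge compare in top view, before/after
a=np.load('pics/side.npz'); s=np.s_[180:245,312:360]
print('ring depth diff',np.abs(a['d'][s]-d[s]).mean(), 'img diff',cv2.absdiff(a['im'][s],im[s]).mean())
```

```text
[0.54147312 0.03040868 0.19917527] [ 1.06202202 -0.26044768  0.37849664]
0.008 244 0.0473
0.022 239 0.0475
0.038 245 0.0472
0.052 251 0.0475
0.068 240 0.0473
0.082 242 0.0474
0.098 245 0.0473
0.112 169 0.0467
0.128 0 None
ring depth diff 0.013099753 img diff 3.6060897435897434
```

View pics/fin.png

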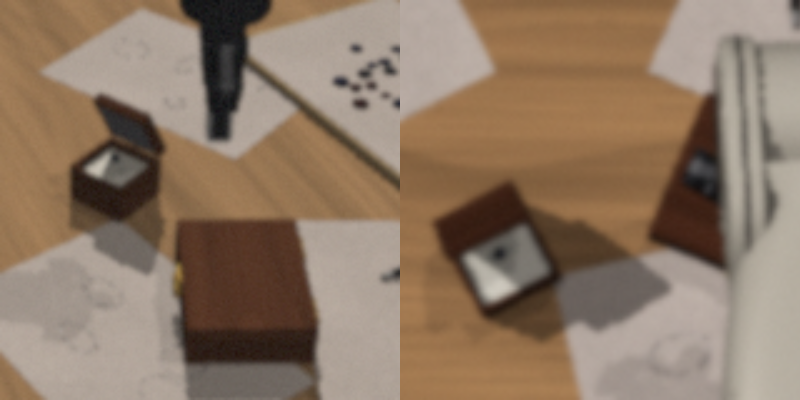

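The lid is level: 47.3 mm from hinge to front, with no slope. The ring lid sits where it was, and the tool is clear of everything. I'm handing in.

```bash
python3 -c "
from workcell import bot
print(bot.get_obs()['clock']);print(bot.job_done())"
```

```text
3.75
the job is handed in; nothing more can be done
None
```

The wooden stone case is shut. I pressed its lid down with the closed fingers until it resisted with about 29 N at z = 45 mm, lifted off to z = 0.20 m, and handed the job in at 3.75 s.

- **Stone case lid:** after lift-off, the side camera's depth shows the lid top level at about 47.3 mm from hinge to front, with no slope, so it stays shut. The nominal shut height is 45.5 mm, and the 2 mm offset is within the calibration accuracy.
- **Ring box:** its lid looks unmoved in both views, and the fingers stayed about 0.2 m away while pressing. The before/after depth comparison over that patch gave a mean difference of 13 mm, which I did not follow up. I put it down to depth readings at the box's edges and the background, so the ring lid's position rests on the pictures, not on that number.

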